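# Slide the parts dish through the gap onto its cork pad

## Task

The frosted glass dish with the yellow nut in it belongs on the round cork pad on the other side of the organiser. Gently push the dish along the bench top, through the narrow gap between the end of the clear organiser and the steel headlamp bracket, until it stands wholly on the cork pad with the nut still in it. Do not pinch it, lift it or tip it, and leave the carabiner, the headlamp and the screwdriver where they lie.

Things in the scene. Friction and masses are not known exactly. Their poses are not given: they have to be found in the camera images.
- dish: Loose round dish of frosted, whitish glass, about 0.16 kg, open on top. A thick base 80 mm across and 8 mm high carries an almost upright wall 77 to 78 mm across on the outside, 4 mm thick; the rim is 28 mm above the bench and the inner floor 8 mm above it. Origin: centre of the underside, on the bench; z up. It slides on the bench at a push of about 0.5 to 2 N.
- nut: Loose yellow anodised hexagon nut, 24 mm across the flats, 12 mm high, lying flat on the inner floor of the dish. Origin: centre of its underside.
- organiser: Clear plastic pill-style organiser: a strip of seven closed hinged compartments, 190 mm long, 34 mm wide, 28 mm high, fixed to the bench. Origin: middle of the lower edge of the end that faces the bracket (the gap end). Its x axis runs along its length, away from the gap, from 0 to 190 mm; its width is along y, 17 mm to either side. Its y axis points the way the dish has to travel, from the dish's starting side to the cork pad's side.
- bracket: Steel headlamp bracket, a U of 3 mm strip with two upright round-topped ears, fixed to the bench: 44 mm over the ears along its x, 36 mm deep along its y, 38 mm high. Origin: centre of its underside. Its axes are parallel to the organiser's; the outer face of one ear (22 mm from the origin, at +x) is one side of the gap and the organiser's end is the other.
- gap (a point): Middle of the gap between organiser end and bracket ear, at bench height, 43.5 mm from each. The gap is 87 mm wide along x; the dish passes through along +y. Axes parallel to the organiser's. The organiser fills 17 mm to either side of this point along y, the bracket 18 mm to either side of its own middle, which may lie up to 8 mm forward or back.
- cork_pad: Round cork pad, 112 mm across, let in flush with the bench top (no step) beyond the gap. Origin: its centre.
- carabiner: Red locking carabiner lying flat, loose, 63 mm by 108 mm (its y), 11 mm high; bystander. Origin: its middle, on the bench.
- headlamp: Small round black headlamp standing lens up, loose, 45 mm across and 33 mm high; bystander. Origin: centre of its underside.
- screwdriver: Screwdriver lying on the bench, loose, 160 mm long, along its x axis, handle at its -x end, 26 mm high; bystander lying on the robot's side of the bracket. Origin: middle of its length, on the bench.
Mind the look-alikes: they are no part of the job. Several things look just like the dish: the one meant starts farthest from the robot's base. What is shaped like the nut but red is not meant.

How it is judged:
On the way:
1. the dish is in the gap, between the organiser's end and the bracket (y of dish in the frame of gap between -0.03 and 0.03 m and x of dish in the frame of gap between -0.008 and 0.008 m and height (world z) of dish below 0.004 m), for 0.05 s.
At the end, for the whole second after the job is handed in: The dish stands flat and at rest on the bench with its centre within 18 mm of the cork pad's centre, the nut lies in it, and carabiner, headlamp and screwdriver are within 15 mm of where they lay (horizontal distance between dish and cork_pad below 0.018 m and height (world z) of dish below 0.003 m and angle between dish's own z axis and vertical below 0.05 rad and linear speed of dish below 0.01 m/s and horizontal distance between nut and dish below 0.03 m and height (world z) of nut below 0.02 m and distance of each of carabiner, headlamp, screwdriver from where it was at the start of the episode below 0.015 m); the robot touches nothing.
It fails at once if the dish is lifted more than 6 mm off the bench (height (world z) of dish above 0.006 m).
It fails at once if the dish is tipped by more than about 9 degrees (angle between dish's own z axis and vertical above 0.15 rad).
It fails at once if the dish is pinched or pushed roughly (more than 18 N between fingers and glass) (contact force between the fingers and dish above 18 N).
It fails at once if the nut leaves the dish (horizontal distance between nut and dish above 0.045 m or height (world z) of nut above 0.035 m).
It fails at once if the carabiner, headlamp or screwdriver is moved by more than 15 mm (distance of any of carabiner, headlamp, screwdriver from where it was at the start of the episode above 0.015 m).
It also fails if it takes over 58 s, if anything falls off the work surface, if the arm or the gripper's body presses on something with over 40 N, if the wrist force passes 120 N, or if a joint passes its speed limit or range.

## Robot

A 7-joint arm with a two-finger parallel gripper is mounted at the origin on the work surface. World frame = base frame: x ahead of the robot, y to its left, z up, the work surface at z = 0. Lengths are in m, angles in rad, forces in N, time in s.
With the tool pointing down it reaches from about 0.425 to 0.875 m from the base axis. Payload 8.4 kg.
Tool frame: the origin (TCP) lies midway between the tips of the shut fingers; the grasp point (between the pads) lies bot.grasp_offset behind it (bot.grasp_offset is the distance from the TCP to the grasp point, in m); z points along the fingers, y is the line along which they close (so a half turn about z gives the same grasp; the last joint's range is limited). The gripper opens to 85 mm and grips with 20 to 120 N. Pads are 22 mm wide; open, the fingers measure 114 mm over their backs; the gripper's body (76 mm by 85 mm) begins 54 mm behind the grasp point. The pads swing forward as they close: fully open they stand 13 mm farther back than shut.
Start: joints at [1.176, 0.333, 0.04, 1.465, -0.013, 1.343, -0.059], TCP at [0.189, -0.622, 0.2] pointing down, gripper open.
Joint ranges: [-2.58, 2.58], [-0.38, 2.09], [-1.3, 1.39], [0.25, 2.4], [-1.5, 4.64], [0.08, 2.09], [-2.65, 2.65]. Speed limits (rad/s): [2.22, 2.22, 2.79, 2.79, 3.14, 3.14, 3.14].

## Interface

Orientations are given as a unit quaternion [w, x, y, z].
In Python, from rig import bot gives the robot as it stands.
- The arm moves only by the tool send_rows, never from a script. Its argument "steps" is a list of rows, each a list of 7 numbers: the turn, a rotation vector about the tool's x, y, z in rad, then the shift along the tool's x, y, z in cm, then the closure, from 0 (fully open) to 1 (shut). In form: [[rx, ry, rz, dx, dy, dz, jaw], ...]. A call has 1 to 8 rows; each row shifts and turns the commanded pose from where the row before left it, along the tool's axes as they then stand; what a row does not reach is not made up. A row lasts 1/10 s, in which the tool goes at most 50 mm and 8.59 degrees, less where a joint would pass 70% of its speed; a pose out of reach is approached as far as the arm can. A call with a gripper value outside its range is refused whole. The fingers move at their own pace and stop on an object; the grip force is fixed at half the most. Time passes only in rows, so rows that do not move let the fingers close. It gives the time, the measured TCP pose, the force, the opening and the grip force at its end, in the units of the state.
- bot.get_obs(): the state, without advancing time (a new reading comes with each control period).
- bot.read_camera(name): name is "scene" or "top" or "wrist"; returns a dict with "color" (480x640x3 uint8, red, green, blue), "K" (3x3 intrinsics, pixels), "k1" (the pictures are not rectified: a ray, as slopes to the right and down, at radius r is drawn at 1 + k1 r^2 times it, then the intrinsics apply), "world_to_cam" (4x4, takes a point from world to camera coordinates). Camera axes: x right, y up, looking along -z (the intrinsics and any distortion apply to the point x, -y, -z); pixel columns grow to the right and rows downward; lengths in m; the calibration is good to about 2 mm. A picture is of the moment at which its call begins. There is no depth.
- bot.sign_off(): hands the job in; it is judged then, once.
The state is a dict: "t": time; "qpos": joint angles; "joint_velocities": joint speeds; "effort": joint torques, N m; "ee_pos": TCP position; "orientation": TCP orientation; "wrist_force": force on the tool from outside, world axes, zero at the start; "wrist_torque": the same for the moment, N m; "grip_width": finger opening in m; "gripper_force": force on a finger pad.
Only numpy, scipy, OpenCV 4.12 (cv2) and the standard library are available. Lean on these libraries where they do the work, as an engineer would, in place of code of your own. Each camera call takes 0.05 s, during which the arm holds its last target. There are 200 camera calls.

## Working session

There is one attempt and no reset: what is moved stays moved. The work goes in short steps, Python scripts to look and compute and a tool call to move; the robot and the scene stay as the last step left them, time stands still between calls to the robot, and variables do not carry over. Pictures are saved under pics/ and viewed, at most 10 in all, crops included, and the job is handed in when it is done.

Besides the shell and the picture viewer there is one more tool, called after "Call:" in YAML: its name, and indented under it one key for each argument. send_rows: Moves the arm, as the interface text tells. Its arguments: {"type":"object","properties":{"steps":{"type":"array","items":{"type":"array","items":{"type":"number"}}}},"required":["steps"]}

```bash
mkdir -p pics; cat > h.py <<'E'
import numpy as np, cv2
from rig import bot
def cast(c,uv,z):
    K=np.array(c["K"]);T=np.array(c["world_to_cam"]);k=c["k1"]
    d=np.array([(uv[0]-K[0,2])/K[0,0],(uv[1]-K[1,2])/K[1,1]]);p=d.copy()
    for _ in range(20): p=d/(1+k*(p@p))
    r=T[:3,:3].T@np.array([p[0],-p[1],-1]);o=-T[:3,:3].T@T[:3,3]
    return o+r*(z-o[2])/r[2]
def proj(c,P):
    K=np.array(c["K"]);T=np.array(c["world_to_cam"])
    q=T[:3,:3]@np.array(P)+T[:3,3];p=np.array([q[0],-q[1]])/-q[2];p=p*(1+c["k1"]*(p@p))
    return np.array([K[0,0]*p[0]+K[0,2],K[1,1]*p[1]+K[1,2]])
E
python3 - <<'E'
from h import *
o=bot.get_obs();print({k:np.round(v,3) for k,v in o.items()},bot.grasp_offset)
for n in("top","scene"):
    c=bot.read_camera(n);cv2.imwrite(f"pics/{n}0.png",c["color"][:,:,::-1]);np.save(f"{n}0.npy",c,allow_pickle=True)
    T=c["world_to_cam"];print(n,(-T[:3,:3].T@T[:3,3]).round(3),c["k1"],cast(c,(320,240),0).round(3))
E
```

```text
{'t': np.float64(0.0), 'qpos': array([ 1.176,  0.334,  0.04 ,  1.466, -0.013,  1.343, -0.059]), 'joint_velocities': array([ 0.002,  0.   ,  0.001, -0.001, -0.   , -0.003,  0.002]), 'effort': array([-1.0000e-03, -6.5854e+01,  1.3650e+00, -4.0556e+01,  1.7000e-02,
        1.2000e-02, -0.0000e+00]), 'ee_pos': array([ 0.189, -0.621,  0.199]), 'orientation': array([-0.001,  0.989,  0.147, -0.   ]), 'wrist_force': array([ 0.137,  0.102, -0.711]), 'wrist_torque': array([ 0.03 , -0.008,  0.013]), 'gripper_force': np.float64(0.0), 'grip_width': np.float64(0.085)} 0.0187
top [ 0.489 -0.009  0.838] -0.006338678357985155 [ 0.549 -0.066  0.   ]
scene [1.022 0.225 0.641] -0.040365048524280946 [ 0.503 -0.076  0.   ]
```

View pics/top0.png

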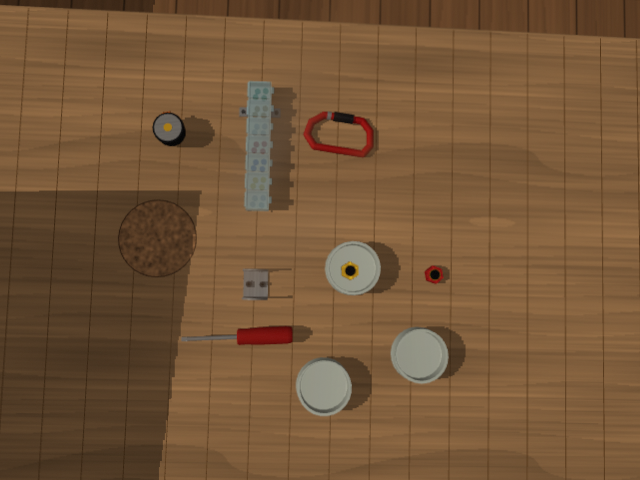

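View pics/scene0.png

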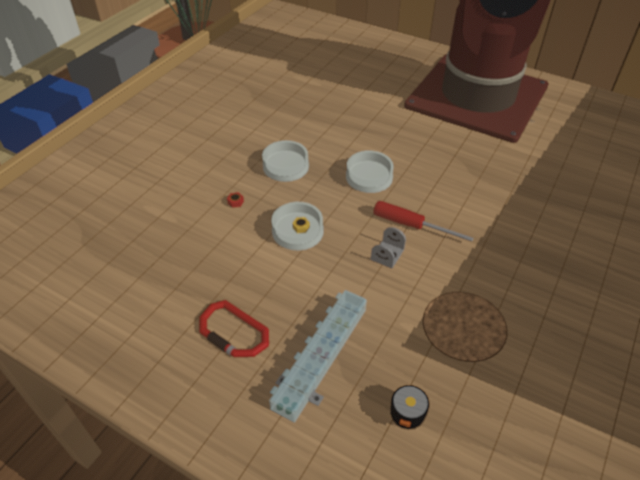

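Top view: the dish with the nut is at (353,268). The organiser runs (258,82)–(257,210), the bracket is at (257,285), the cork at (157,238), and the gap between (257,210) and (257,270). Next I measure these.

```bash
python3 - <<'E'
from h import *
t=np.load("top0.npy",allow_pickle=True).item();s=np.load("scene0.npy",allow_pickle=True).item()
def big(m,box):
    x0,y0,x1,y1=box;k=np.zeros(m.shape,np.uint8);k[y0:y1,x0:x1]=m[y0:y1,x0:x1]*255
    k=cv2.morphologyEx(k,cv2.MORPH_CLOSE,np.ones((3,3)))
    return max(cv2.findContours(k,cv2.RETR_EXTERNAL,cv2.CHAIN_APPROX_NONE)[0],key=cv2.contourArea)
def world(c,cn,z): return np.array([cast(c,p[0],z)[:2] for p in cn],np.float32)
out=t["color"][:,:,::-1].copy()
def f(c): return c["color"].astype(int)
def masks(c):
    a=f(c);r,g,b=a[...,0],a[...,1],a[...,2];hsv=cv2.cvtColor(c["color"],cv2.COLOR_RGB2HSV)
    return (b>r-18)&(r>60),hsv
m,h=masks(t)
# dish
cn=big(m,(315,230,390,305));cv2.drawContours(out,[cn],-1,(255,0,0),1)
print("dish rim",cv2.minEnclosingCircle(world(t,cn,.026)))
cn=big(m,(235,70,290,216));cv2.drawContours(out,[cn],-1,(255,0,0),1)
w=world(t,cn,.028);r=cv2.minAreaRect(w);print("org",r,cv2.boxPoints(r))
cn=big(m,(235,255,295,305));cv2.drawContours(out,[cn],-1,(255,0,0),1)
r=cv2.minAreaRect(world(t,cn,.038));print("bracket z38",r)
a=f(t);br=(h[...,2]<110)
hh=cv2.GaussianBlur(t["color"],(3,3),0).astype(int)
mm=(hh[...,0]<125)&(hh[...,2]<70)
for nm,p,z in [("cork L",(118,238),0),("cork R",(196,238),0),("cork T",(157,199),0),("cork B",(157,277),0),("nut",(350,270),.02),("orgE L",(245,210),.028),("orgE R",(270,210),.028),("headlamp",(169,127),.033),("screwtip",(181,339),.013),("screwend",(292,335),.013),("br tl",(244,270),.038),("br tr",(268,270),.038),("br bl",(243,299),.038),("br br",(268,299),.038),("car l",(305,130),.01),("car b",(365,157),.01),("carR",(374,135),.01)]:
    print(nm,cast(t,p,z).round(4))
for nm,p,z in [("cork",(465,326),0),("dishrim",(297,222),.028),("org c1",(333,293),.028),("org c2",(366,303),.028)]: print("scene",nm,cast(s,p,z).round(4))
cv2.imwrite("pics/crop.png",cv2.resize(out[60:360,100:420],None,fx=2,fy=2))
E
```

```text
dish rim ((0.5084352493286133, -0.1128876730799675), 0.039572183042764664)
org ((0.6831140518188477, 0.031609222292900085), (0.19069814682006836, 0.04962032288312912), 1.9427804946899414) [[0.5869787  0.05317265]
 [0.58866084 0.00358085]
 [0.7792494  0.01004579]
 [0.77756727 0.05963759]]
bracket z38 ((0.4757483899593353, 0.027035843580961227), (0.028165441006422043, 0.03232358396053314), 1.5810387134552002)
cork L [0.5426 0.2316 0.    ]
cork R [0.5463 0.1179 0.    ]
cork T [0.6024 0.1777 0.    ]
cork B [0.4871 0.1721 0.    ]
nut [ 0.5055 -0.1099  0.02  ]
orgE L [0.5872 0.0453 0.028 ]
orgE R [0.5885 0.0094 0.028 ]
headlamp [0.703  0.1585 0.033 ]
screwtip [0.3993 0.1309 0.013 ]
screwend [ 0.4089 -0.0284  0.013 ]
br tl [0.5006 0.0429 0.038 ]
br tr [0.5017 0.009  0.038 ]
br bl [0.4598 0.0428 0.038 ]
br br [0.4608 0.0076 0.038 ]
car l [ 0.7131 -0.0384  0.01  ]
car b [ 0.6758 -0.1297  0.01  ]
carR [ 0.71   -0.1427  0.01  ]
scene cork [0.5428 0.1751 0.    ]
scene dishrim [ 0.511 -0.112  0.028]
scene org c1 [0.6025 0.002  0.028 ]
scene org c2 [0.595  0.0486 0.028 ]
```

View pics/crop.png

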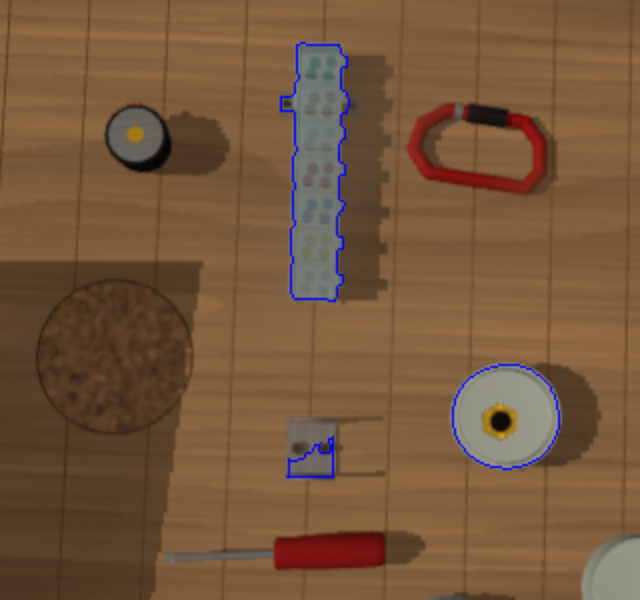

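The sizes agree: organiser 190.7 mm long, gap about 87 mm. Positions found:

| Item | Position (m) |
|---|---|
| Dish | (0.509, -0.112) |
| Gap middle | (0.5445, 0.0265) |
| Cork centre | (0.544, 0.175) |

The plan is to use the half-open fingers as a two-point cradle and push in two legs, the first at a 59° heading and the second at 92°. Approaching now.

Call:
send_rows:
  steps:
    - [0,0,-0.147,0,0,0,0.53]
    - [0,0,-0.147,0,0,0,0.53]
    - [0,0,-0.147,0,0,0,0.53]
    - [0,0,-0.147,0,0,0,0.53]
    - [0,0,-0.147,0,0,0,0.53]
    - [0,0,0,2,0,0,0.53]
    - [0,0,0,3.5,0.1,0,0.53]
    - [0,0,0,3.5,0.1,0,0.53]

```text
t: 0.9
ee_pos: [0.2374, -0.5446, 0.1993]
orientation: [-0.001, 0.87, 0.492, 0.0]
wrist_force: [0.5, -0.0, 0.2]
grip_width: 0.0401
gripper_force: 0.0
```

Call:
send_rows:
  steps:
    - [0,0,0,4,0.1,0,0.53]
    - [0,0,0,4,0.1,0,0.53]
    - [0,0,0,4,0.1,0,0.53]
    - [0,0,0,4,0.1,0,0.53]
    - [0,0,0,4,0.1,0,0.53]
    - [0,0,0,4,0.1,0,0.53]
    - [0,0,0,4,0.1,0,0.53]
    - [0,0,0,4,0.1,0,0.53]

```text
t: 1.7
ee_pos: [0.4093, -0.2737, 0.1999]
orientation: [-0.0, 0.87, 0.493, -0.0]
wrist_force: [1.1, -0.2, -0.1]
grip_width: 0.0402
gripper_force: 0.0
```

Call:
send_rows:
  steps:
    - [0,0,0,4,0.1,0,0.53]
    - [0,0,0,4,0.1,0,0.53]
    - [0,0,0,3,0.1,0,0.53]
    - [0,0,0,1.5,0,2,0.53]
    - [0,0,0,0,0,3.5,0.53]
    - [0,0,0,0,0,3.5,0.53]
    - [0,0,0,0,0,3.5,0.53]
    - [0,0,0,0,0,1.5,0.53]

```text
t: 2.5
ee_pos: [0.4734, -0.1688, 0.0566]
orientation: [-0.002, 0.87, 0.493, -0.001]
wrist_force: [0.4, -0.6, -0.2]
grip_width: 0.0401
gripper_force: 0.0
```

```bash
python3 - <<'E'
from h import *
print(bot.get_obs()["ee_pos"])
c=bot.read_camera("scene");cv2.imwrite("pics/s1.png",cv2.resize(c["color"][100:340,160:480,::-1],None,fx=2.5,fy=2.5))
E
```

```text
[ 0.47344384 -0.16878928  0.05661224]
```

View pics/s1.png

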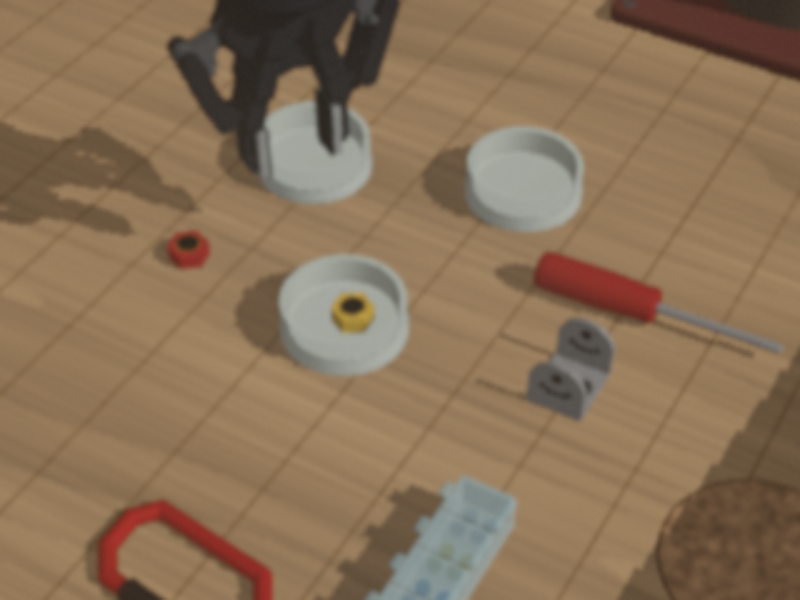

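The fingers are behind the dish about 40 mm apart, and the way is clear. Lowering, then first contact.

Call:
send_rows:
  steps:
    - [0,0,0,0,0.2,2,0.53]
    - [0,0,0,0,0,2,0.53]
    - [0,0,0,0,0,1,0.53]
    - [0,0,0,0,0,0,0.53]

```text
t: 2.95
ee_pos: [0.4765, -0.1703, 0.0092]
orientation: [-0.001, 0.87, 0.493, -0.001]
wrist_force: [-0.3, 0.0, 0.9]
grip_width: 0.0402
gripper_force: 0.0
```

Call:
send_rows:
  steps:
    - [0,0,0,0.4,0,0,0.53]
    - [0,0,0,0.4,0,0,0.53]
    - [0,0,0,0.4,0,0,0.53]
    - [0,0,0,0.3,0,0,0.53]
    - [0,0,0,0.3,0,0,0.53]
    - [0,0,0,0.3,0,0,0.53]

```text
t: 3.55
ee_pos: [0.4884, -0.1523, 0.0101]
orientation: [0.0, 0.87, 0.493, 0.0]
wrist_force: [1.0, 0.6, 0.1]
grip_width: 0.0398
gripper_force: 0.0
```

```bash
cat > look.py <<'E'
from h import *
import sys
def nut(c,z=.02):
    h=cv2.cvtColor(c["color"],cv2.COLOR_RGB2HSV);m=cv2.inRange(h,(18,140,110),(32,255,255));m[:200]=0
    m[:, :0]=0
    cn=max(cv2.findContours(m,cv2.RETR_EXTERNAL,cv2.CHAIN_APPROX_NONE)[0],key=cv2.contourArea);(x,y),r=cv2.minEnclosingCircle(cn);return (x,y),r,cast(c,(x,y),z)
o=bot.get_obs();print(o["ee_pos"].round(4),o["wrist_force"].round(2),round(o["t"],2))
for n in("scene","top"):
    c=bot.read_camera(n)
    print(n,nut(c)); np.save(n+"1.npy",c,allow_pickle=True)
    cv2.imwrite(f"pics/{n}_{sys.argv[1]}.png",c["color"][:,:,::-1])
E
python3 look.py a
python3 -c "
import cv2,numpy as np
a=cv2.imread('pics/scene_a.png')[130:330,200:460];b=cv2.imread('pics/top_a.png')[180:380,200:460]
cv2.imwrite('pics/a.png',cv2.resize(np.hstack([a,b]),None,fx=1.5,fy=1.5))"
```

```text
[ 0.4884 -0.1523  0.0101] [0.95 0.6  0.1 ] 3.55
scene ((300.8636474609375, 224.5), 7.56168270111084, array([ 0.50598508, -0.10837176,  0.02      ]))
top ((349.5, 270.5), 8.746527671813965, array([ 0.50475479, -0.10920099,  0.02      ]))
```

View pics/a.png

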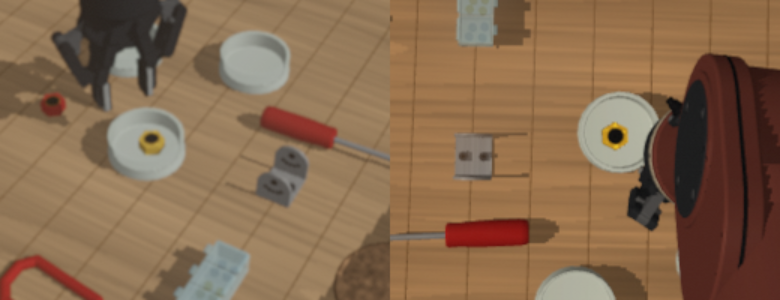

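Call:
send_rows:
  steps:
    - [0,0,0,0,0,0.4,0.53]
    - [0,0,0,0.2,0,0.1,0.53]
    - [0,0,0,0.3,0,0,0.53]
    - [0,0,0,0.4,0,0,0.53]
    - [0,0,0,0.5,0,0,0.53]
    - [0,0,0,0.5,0,0,0.53]
    - [0,0,0,0.5,0,0,0.53]
    - [0,0,0,0.5,0,0,0.53]

```text
t: 4.45
ee_pos: [0.5034, -0.1272, 0.0051]
orientation: [-0.0, 0.87, 0.493, 0.0]
wrist_force: [0.1, 0.2, -0.6]
grip_width: 0.0398
gripper_force: 0.0
```

```bash
python3 look.py b
```

```text
[ 0.5034 -0.1272  0.0051] [ 0.08  0.23 -0.6 ] 4.45
scene ((300.68182373046875, 224.5), 7.47042179107666, array([ 0.50612536, -0.10861321,  0.02      ]))
top ((347.5, 270.5), 7.516748428344727, array([ 0.50466711, -0.10626897,  0.02      ]))
```

```bash
python3 -c "
import cv2,numpy as np
a=cv2.imread('pics/scene_b.png')[130:330,200:460];b=cv2.imread('pics/top_b.png')[180:380,200:460]
cv2.imwrite('pics/b.png',cv2.resize(np.hstack([a,b]),None,fx=1.5,fy=1.5))"
```

```text
(no output)
```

View pics/b.png

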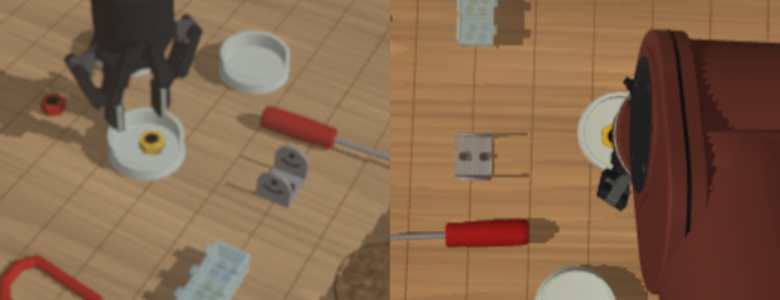

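The fingertips appear over the near rim while the dish hasn't moved. I'll check the projected tip positions.

```bash
python3 - <<'E'
from h import *
c=np.load("scene1.npy",allow_pickle=True).item()
P=np.array([.5034,-.1272]);x=np.array([.514,.858]);y=np.array([.858,-.514])
for z in(.005,.02,.03,.04,.055):
  print(z,[ (proj(c,[*(P+s*.02*y+f*x),z])).round(0).tolist() for s in(1,-1) for f in (.011,-.011)])
for p in [(280,216.7),(306.7,206.7)]:
  for z in(.01,.03): print(p,z,cast(c,p,z).round(4))
o=bot.get_obs();print(o["ee_pos"],o["grip_width"])
E
```

```text
0.005 [[283.0, 235.0], [277.0, 226.0], [306.0, 226.0], [300.0, 217.0]]
0.02 [[283.0, 228.0], [277.0, 219.0], [306.0, 219.0], [300.0, 210.0]]
0.03 [[283.0, 223.0], [276.0, 215.0], [306.0, 214.0], [299.0, 206.0]]
0.04 [[282.0, 219.0], [276.0, 210.0], [306.0, 210.0], [299.0, 201.0]]
0.055 [[282.0, 212.0], [275.0, 203.0], [306.0, 203.0], [299.0, 194.0]]
(280, 216.7) 0.01 [ 0.4994 -0.1513  0.01  ]
(280, 216.7) 0.03 [ 0.516  -0.1394  0.03  ]
(306.7, 206.7) 0.01 [ 0.4586 -0.1266  0.01  ]
(306.7, 206.7) 0.03 [ 0.4765 -0.1155  0.03  ]
[ 0.50358169 -0.12678721  0.00509635] 0.040199555123295386
```

```bash
python3 - <<'E'
from h import *
c=bot.read_camera("wrist");cv2.imwrite("pics/w.png",c["color"][:,:,::-1])
a=cv2.imread('pics/scene_b.png')[160:260,240:370];b=c["color"][:,:,::-1]
a=cv2.resize(a,(624,480),interpolation=cv2.INTER_CUBIC)
cv2.imwrite('pics/c.png',cv2.resize(np.hstack([a,b]),(800,304)))
E
```

```text
(no output)
```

View pics/c.png

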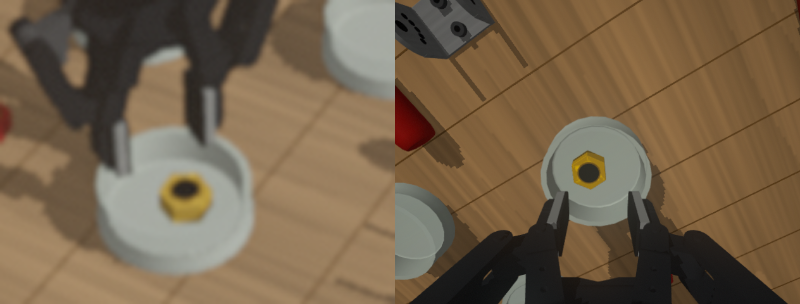

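Call:
send_rows:
  steps:
    - [0,0,0,0,0,-1.5,0.53]
    - [0,0,0,0,0,-2,0.53]
    - [0,0,0,-1.5,0,0,0.53]
    - [0,0,0,-2,0,0,0.53]
    - [0,0,0,-1.5,0,0,0.53]
    - [0,0,0,0,0,0,0.53]

```text
t: 5.2
ee_pos: [0.4765, -0.173, 0.041]
orientation: [0.001, 0.871, 0.491, -0.0]
wrist_force: [0.2, 0.1, -0.0]
grip_width: 0.04
gripper_force: 0.0
```

```bash
python3 - <<'E'
from h import *
P0=np.array(bot.get_obs()["ee_pos"]);c=bot.read_camera("scene");print(P0)
x=np.array([.514,.858]);y=np.array([.858,-.514])
im=c["color"][:,:,::-1].copy()
big=cv2.resize(im[110:260,200:400],None,fx=4,fy=4,interpolation=cv2.INTER_CUBIC)
for dz,col in((0,(0,0,255)),(.01,(0,255,255)),(.03,(255,255,0))):
  for s in(1,-1):
    for f in(.011,-.011):
      q=(proj(c,[*(P0[:2]+s*.02*y+f*x),P0[2]+dz])-[200,110])*4; cv2.circle(big,tuple(int(v) for v in q),3,col,-1)
cv2.imwrite('pics/d.png',big)
E
```

```text
[ 0.47650283 -0.17299319  0.04099608]
```

View pics/d.png

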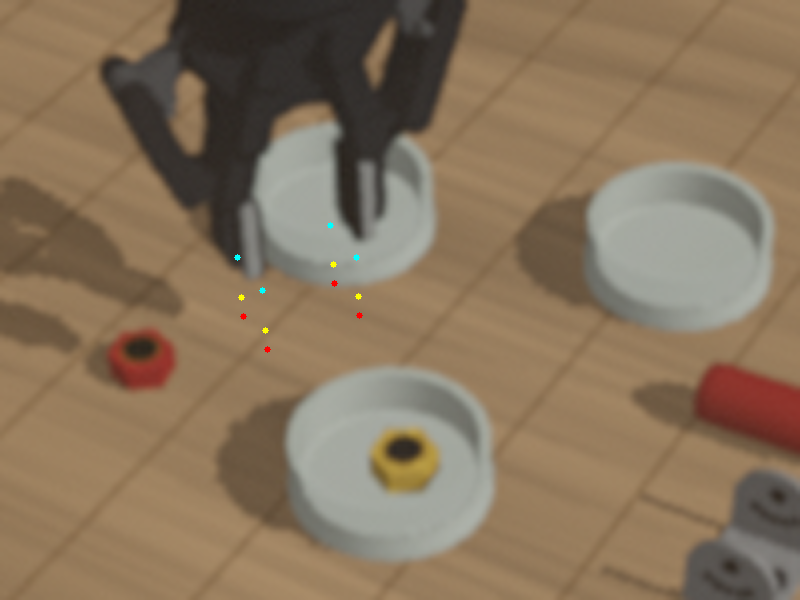

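The tips sit about 3 cm higher than the reported TCP suggests. I'll cross-check with the wrist camera, where the pad spacing is known.

```bash
python3 - <<'E'
from h import *
o=bot.get_obs();c=bot.read_camera("wrist");K=c["K"];T=c["world_to_cam"];print(np.round(K,1).tolist(),c["k1"])
w=cv2.imread("pics/w.png");cv2.imwrite("pics/w2.png",c["color"][:,:,::-1])
cam=-T[:3,:3].T@T[:3,3];print("cam",cam.round(3),"tcp",o["ee_pos"].round(4))
dep=K[0][0]*.04/121;print("depth",dep)
for uv in((260.7,308),(382,308)):
    p=cast(c,uv,0);r=p-cam;zc=-(T[:3,:3]@r)[2];print((cam+r*dep/zc).round(4))
print("tcp proj",proj(c,o["ee_pos"]))
# joint FK check of z is done by guarded descent
cv2.imwrite("pics/w3.png",cv2.resize(c["color"][200:480,120:520,::-1],None,fx=2,fy=2))
E
```

```text
[[374.0, 0.0, 320.9], [0.0, 374.0, 242.1], [0.0, 0.0, 1.0]] -0.023162476853045677
cam [ 0.52  -0.099  0.215] tcp [ 0.4773 -0.1716  0.041 ]
depth 0.12364992009570061
[ 0.4716 -0.141   0.1049]
[ 0.506  -0.1617  0.1049]
tcp proj [322.52488057 286.5209254 ]
```

View pics/w3.png

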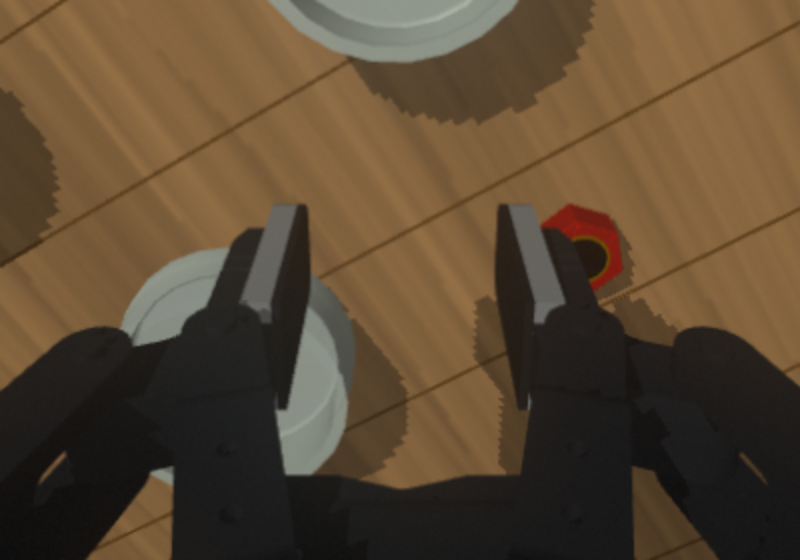

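The wrist view also puts the tips 25–30 mm above the reported TCP. I'll do a guarded descent and watch the force.

Call:
send_rows:
  steps:
    - [0,0,0,0,0,2,0.53]
    - [0,0,0,0,0,2,0.53]
    - [0,0,0,0,0,1,0.53]
    - [0,0,0,0,0,0,0.53]

```text
t: 5.7
ee_pos: [0.4768, -0.1694, -0.011]
orientation: [-0.001, 0.87, 0.493, -0.001]
wrist_force: [-0.5, 0.7, -0.0]
grip_width: 0.0405
gripper_force: 0.0
```

```bash
python3 - <<'E'
from h import *
o=bot.get_obs();P0=o["ee_pos"];print(P0,o["wrist_force"]);c=bot.read_camera("scene")
x=np.array([.514,.858]);y=np.array([.858,-.514])
cv2.imwrite('pics/e.png',cv2.resize(c["color"][110:260,200:400,::-1],None,fx=4,fy=4,interpolation=cv2.INTER_CUBIC))
for z in(0,.01,.02,.03): print(z,[((proj(c,[*(P0[:2]+s*.02*y+f*x),z])-[200,110])*4).round().tolist() for s in(1,-1) for f in(.011,-.011)])
E
```

```text
[ 0.47681517 -0.16943474 -0.01096173] [-0.45851598  0.6726465  -0.02708328]
0 [[281.0, 428.0], [258.0, 395.0], [370.0, 395.0], [346.0, 362.0]]
0.01 [[280.0, 410.0], [256.0, 377.0], [369.0, 377.0], [345.0, 345.0]]
0.02 [[278.0, 392.0], [254.0, 359.0], [368.0, 359.0], [344.0, 326.0]]
0.03 [[276.0, 374.0], [253.0, 340.0], [367.0, 340.0], [343.0, 308.0]]
```

View pics/e.png

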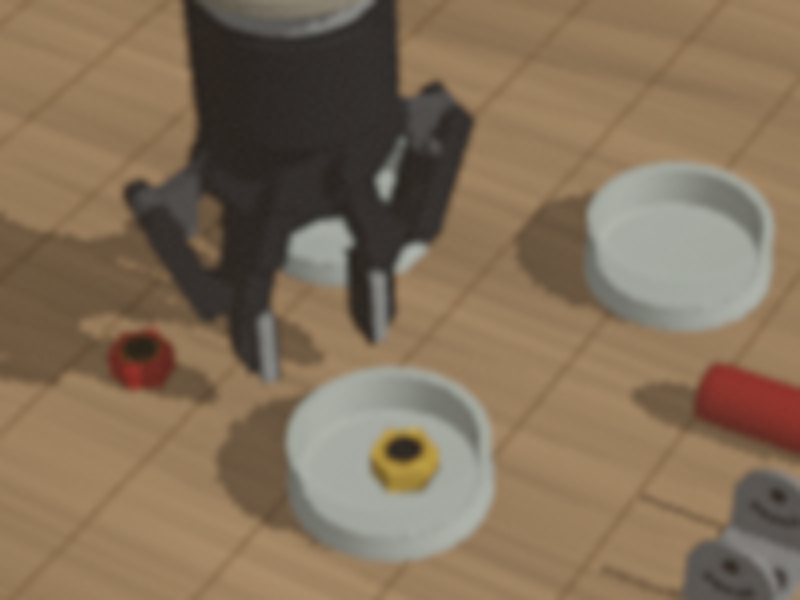

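The tips are about 28 mm above the bench with the reported z at -11 mm. I'll lower them in small steps until the force shows bench contact.

Call:
send_rows:
  steps:
    - [0,0,0,0,0,1,0.53]
    - [0,0,0,0,0,0.6,0.53]
    - [0,0,0,0,0,0.2,0.53]
    - [0,0,0,0,0,0.2,0.53]
    - [0,0,0,0,0,0,0.53]

```text
t: 6.25
ee_pos: [0.4773, -0.1705, -0.0301]
orientation: [-0.0, 0.87, 0.493, -0.0]
wrist_force: [-0.9, 0.3, -0.1]
grip_width: 0.0401
gripper_force: 0.0
```

Call:
send_rows:
  steps:
    - [0,0,0,0,0,0.2,0.53]
    - [0,0,0,0,0,0,0.53]

```text
t: 6.45
ee_pos: [0.4774, -0.1706, -0.032]
orientation: [-0.0, 0.87, 0.493, 0.0]
wrist_force: [0.9, -0.2, -0.4]
grip_width: 0.0402
gripper_force: 0.0
```

Call:
send_rows:
  steps:
    - [0,0,0,0,0,0.2,0.53]
    - [0,0,0,0,0,0,0.53]

```text
t: 6.65
ee_pos: [0.4776, -0.1707, -0.0328]
orientation: [0.0, 0.87, 0.493, -0.0]
wrist_force: [-6.1, 1.5, 17.6]
grip_width: 0.0406
gripper_force: 8.8
```

Bench contact is at reported z of -0.0325, so tip height is z + 0.0325. I'll raise the tips to about 4 mm and push gently.

Call:
send_rows:
  steps:
    - [0,0,0,0,-0.2,-0.5,0.53]
    - [0,0,0,0.6,0,0,0.53]
    - [0,0,0,0.5,0,0,0.53]
    - [0,0,0,0.3,0,0,0.53]
    - [0,0,0,0.3,0,0,0.53]
    - [0,0,0,0.3,0,0,0.53]
    - [0,0,0,0.3,0,0,0.53]
    - [0,0,0,0.3,0,0,0.53]

```text
t: 7.45
ee_pos: [0.489, -0.1472, -0.0291]
orientation: [-0.0, 0.87, 0.493, -0.0]
wrist_force: [0.2, -1.1, 0.3]
grip_width: 0.0403
gripper_force: 0.3
```

Call:
send_rows:
  steps:
    - [0,0,0,0.4,0,0,0.53]
    - [0,0,0,0.5,0,0,0.53]
    - [0,0,0,0.5,0,0,0.53]
    - [0,0,0,0.5,0,0,0.53]

```text
t: 7.85
ee_pos: [0.4991, -0.1305, -0.029]
orientation: [-0.0, 0.87, 0.493, 0.0]
wrist_force: [0.0, -1.4, 0.1]
grip_width: 0.0403
gripper_force: 0.3
```

```bash
cat > dish.py <<'E'
from h import *
from look import nut
def dish(box_c,n="scene",z=.024):
    c=bot.read_camera(n);a=c["color"].astype(int)
    m=((a[...,2]>a[...,0]-22)&(a[...,2]>95)).astype(np.uint8)*255
    u,v=proj(c,[*box_c,.014]);k=np.zeros_like(m);cv2.circle(k,(int(u),int(v)),36,255,-1);m&=k
    m=cv2.morphologyEx(m,cv2.MORPH_OPEN,np.ones((3,3)))
    cn=max(cv2.findContours(m,cv2.RETR_EXTERNAL,cv2.CHAIN_APPROX_NONE)[0],key=cv2.contourArea)[:,0,:]
    # visible front lower outline = base edge toward camera (z~.004): points far from robot side
    cam=-c["world_to_cam"][:3,:3].T@c["world_to_cam"][:3,3]
    w=np.array([cast(c,p,.004)[:2] for p in cn]);cen=np.array(box_c)
    for _ in range(15):   # fit circle r=.04 to the near-camera arc
        d=w-cen;u0=(cam[:2]-cen)/np.linalg.norm(cam[:2]-cen)
        s=(d@u0>.3*np.linalg.norm(d,axis=1));q=w[s];e=q-cen;r=np.linalg.norm(e,axis=1)
        good=abs(r-.04)<.015;J=e[good]/r[good][:,None]
        cen=cen+np.linalg.lstsq(J,(r[good]-.04),rcond=None)[0]
    e=np.linalg.norm(w[s]-cen,axis=1)-.04
    return cen,e.std(),s.sum(),nut(c)[2]
if __name__=="__main__":
    import sys
    o=bot.get_obs();print("tcp",o["ee_pos"].round(4),"F",o["wrist_force"].round(1),"t",round(o["t"],2))
    C=[float(v) for v in sys.argv[1:3]]
    r=dish(C);print("dish",r[0].round(4),"res",r[1].round(4),r[2],"nut",r[3].round(4))
E
sed -i 's/^o=bot/if __name__=="__main__":\n  o=bot/; s/^for n in("scene"/if 0:\n for n in("scene"/' look.py; python3 dish.py .526 -.08
python3 - <<'E'
import sys;sys.path.insert(0,'.')
from h import *
import dish as D
class B:  # validate on the first picture
    pass
c0=np.load("scene0.npy",allow_pickle=True).item()
D.bot=B();D.bot.read_camera=lambda n:c0
print("start",D.dish([.51,-.112]))
E
```

```text
tcp [ 0.4991 -0.1305 -0.029 ] F [ 0.  -1.4  0.1] t 7.85
dish [ 0.5187 -0.0921] res 0.0006 54 nut [ 0.5194 -0.0855  0.02  ]
start (array([ 0.50529287, -0.11484731]), np.float64(0.0006194572620534829), np.int64(52), array([ 0.50598508, -0.10837176,  0.02      ]))
```

The dish follows the cradle, and the cradle geometry and camera agree: the dish is 44.5 mm ahead of the TCP. Continuing the first leg.

Call:
send_rows:
  steps:
    - [0,0,0,0.6,0,0,0.53]
    - [0,0,0,0.6,0,0,0.53]
    - [0,0,0,0.6,0,0,0.53]
    - [0,0,0,0.6,0,0,0.53]
    - [0,0,0,0.6,0,0,0.53]
    - [0,0,0,0.6,0,0,0.53]
    - [0,0,0,0.6,0,0,0.53]
    - [0,0,0,0.4,0,0,0.53]

```text
t: 8.7
ee_pos: [0.5228, -0.0909, -0.029]
orientation: [-0.0, 0.87, 0.493, 0.0]
wrist_force: [0.6, -0.5, 0.1]
grip_width: 0.0401
gripper_force: 0.4
```

Call:
send_rows:
  steps:
    - [0,0,0,0,0,0,0.53]

```text
t: 8.8
ee_pos: [0.5229, -0.0907, -0.0289]
orientation: [-0.0, 0.87, 0.493, 0.0]
wrist_force: [0.1, 0.4, -0.3]
grip_width: 0.04
gripper_force: 0.0
```

```bash
python3 dish.py .546 -.052
```

```text
tcp [ 0.5229 -0.0907 -0.0289] F [ 0.1  0.4 -0.3] t 8.8
dish [ 0.543 -0.052] res 0.0005 56 nut [ 0.5435 -0.0455  0.02  ]
```

Dish is at about (0.546, -0.051), on the gap line. Backing off, turning to 92°, narrowing the fingers and lining up.

Call:
send_rows:
  steps:
    - [0,0,0,-1.5,0,-0.1,0.53]
    - [0,0,0,-1.5,0,-0.1,0.53]
    - [0,0,-0.143,0,0,0,0.65]
    - [0,0,-0.143,0,0,0,0.65]
    - [0,0,-0.143,0,0,0,0.65]
    - [0,0,-0.143,0,0,0,0.65]
    - [0,0,0,-0.1,2,0,0.65]
    - [0,0,0,0,2.2,0,0.65]

```text
t: 9.65
ee_pos: [0.549, -0.1179, -0.0269]
orientation: [0.0, 0.696, 0.718, -0.0]
wrist_force: [0.9, 0.1, -0.5]
grip_width: 0.0298
gripper_force: 0.0
```

Call:
send_rows:
  steps:
    - [0,0,0,0,0,0,0.65]

```text
t: 9.75
ee_pos: [0.5516, -0.1168, -0.0266]
orientation: [0.001, 0.696, 0.718, 0.001]
wrist_force: [0.3, -0.2, -0.4]
grip_width: 0.0301
gripper_force: 0.0
```

```bash
python3 dish.py .546 -.052
```

```text
tcp [ 0.5516 -0.1168 -0.0266] F [ 0.3 -0.2 -0.4] t 9.75
dish [ 0.543  -0.0519] res 0.0005 56 nut [ 0.5435 -0.0455  0.02  ]
```

Call:
send_rows:
  steps:
    - [0,0,0,0.4,-0.2,0.1,0.65]
    - [0,0,0,0.5,0,0,0.65]
    - [0,0,0,0.3,0,0,0.65]
    - [0,0,0,0.3,0,0,0.65]
    - [0,0,0,0.3,0,0,0.65]
    - [0,0,0,0.4,0,0,0.65]
    - [0,0,0,0.5,0,0,0.65]
    - [0,0,0,0.5,0,0,0.65]

```text
t: 10.6
ee_pos: [0.546, -0.0847, -0.028]
orientation: [0.0, 0.696, 0.718, -0.0]
wrist_force: [0.5, -0.8, 0.5]
grip_width: 0.0301
gripper_force: 0.5
```

Call:
send_rows:
  steps:
    - [0,0,0,0.5,0,0,0.65]
    - [0,0,0,0.5,0,0,0.65]
    - [0,0,0,0.5,0,0,0.65]
    - [0,0,0,0.5,0,0,0.65]
    - [0,0,0,0,0,0,0.65]

```text
t: 11.1
ee_pos: [0.5454, -0.0638, -0.028]
orientation: [-0.0, 0.695, 0.719, 0.0]
wrist_force: [0.0, -0.0, 0.2]
grip_width: 0.0301
gripper_force: 0.0
```

```bash
python3 dish.py .546 -.018; python3 - <<'E'
import sys;sys.path.insert(0,'.')
from h import *
# organiser end & bracket ear in the same scene view: gap-end lower face corner near camera, ear
c=bot.read_camera("scene");print(proj(c,[.5876,.009,0]),proj(c,[.5865,.0445,.0]),proj(c,[.5876,.009,.028]),proj(c,[.501,.0265,.0]))
o=bot.read_camera("top");h=o["color"].astype(int)
for y in(.0,.01):pass
m=((h[...,2]>h[...,0]-22)&(h[...,2]>95)); u,v=proj(o,[.545,-.015,.028]);print("top dish row extents")
for uu in range(int(u)-24,int(u)+25,4):
    col=np.where(m[int(v)-45:int(v)+45,uu])[0]; 
    if len(col): a,b=col.min()+int(v)-45,col.max()+int(v)-45;print(uu,cast(o,(uu,a),.026)[:2].round(4),cast(o,(uu,b),.026)[:2].round(4))
E
```

```text
tcp [ 0.5454 -0.0638 -0.028 ] F [ 0.  -0.   0.2] t 11.1
dish [ 0.5466 -0.0109] res 0.0067 87 nut [ 0.5405 -0.0108  0.02  ]
[342.13306486 299.94124231] [364.94470311 309.64938157] [342.73345354 287.58843141] [380.32857076 264.31292655]
top dish row extents
261 [0.6102 0.0232] [0.4858 0.0188]
265 [0.6104 0.0174] [0.4859 0.0131]
269 [0.6077 0.0115] [0.5451 0.0094]
273 [0.5758 0.0046] [0.5179 0.0027]
277 [ 0.5789 -0.0011] [ 0.508  -0.0034]
281 [ 0.5805 -0.0068] [ 0.5053 -0.0093]
285 [ 0.5807 -0.0126] [ 0.5054 -0.015 ]
289 [ 0.5577 -0.0191] [ 0.5056 -0.0208]
293 [ 0.526  -0.0259] [ 0.5072 -0.0265]
```

The top view puts the dish at (0.543, -0.014), about 3 mm toward the bracket. I'll bias the next pushes 3 mm toward the organiser.

Call:
send_rows:
  steps:
    - [0,0,0,0.3,0.08,0,0.65]
    - [0,0,0,0.4,0.1,0,0.65]
    - [0,0,0,0.4,0.1,0,0.65]
    - [0,0,0,0.3,0.05,0,0.65]
    - [0,0,0,0,0,0,0.65]

```text
t: 11.75
ee_pos: [0.5484, -0.05, -0.028]
orientation: [-0.0, 0.695, 0.719, 0.0]
wrist_force: [0.0, 0.4, -0.5]
grip_width: 0.0297
gripper_force: 0.0
```

```bash
cat > topx.py <<'E'
from h import *
import sys
ob=bot.get_obs();print("tcp",ob["ee_pos"].round(4),ob["wrist_force"].round(1),ob["t"])
o=bot.read_camera("top");h=o["color"].astype(int);m=((h[...,2]>h[...,0]-22)&(h[...,2]>float(sys.argv[3]) if len(sys.argv)>3 else (h[...,2]>h[...,0]-22)&(h[...,2]>95)))
X,Y=float(sys.argv[1]),float(sys.argv[2]);u,v=proj(o,[X,Y,.028])
for uu in range(int(u)-28,int(u)+29,4):
    r=m[int(v)-32:int(v)+33,uu];i=np.where(r)[0]
    if len(i):print(uu,[cast(o,(uu,k+int(v)-32),.026)[:2].round(4).tolist() for k in(i.min(),i.max())],len(i))
E
python3 topx.py .545 .001
```

```text
tcp [ 0.5484 -0.05   -0.028 ] [ 0.   0.4 -0.5] 11.75
246 [[0.5904, 0.0441], [0.589, 0.0441]] 2
250 [[0.5906, 0.0384], [0.5413, 0.0366]] 9
254 [[0.5908, 0.0326], [0.5285, 0.0303]] 27
258 [[0.591, 0.0268], [0.5403, 0.025]] 24
262 [[0.5912, 0.0211], [0.5448, 0.0194]] 24
266 [[0.5914, 0.0153], [0.4989, 0.0121]] 26
270 [[0.5829, 0.0092], [0.5091, 0.0067]] 28
274 [[0.5266, 0.0015], [0.5107, 0.001]] 10
278 [[0.5267, -0.0042], [0.508, -0.0049]] 14
```

The dish is centred at x≈0.5455. Straight through the gap, gently.

Call:
send_rows:
  steps:
    - [0,0,0,0.3,0,0,0.65]
    - [0,0,0,0.4,0,0,0.65]
    - [0,0,0,0.4,0,0,0.65]
    - [0,0,0,0.4,0,0,0.65]
    - [0,0,0,0.4,0,0,0.65]
    - [0,0,0,0.4,0,0,0.65]

```text
t: 12.4
ee_pos: [0.5475, -0.0275, -0.028]
orientation: [-0.0, 0.696, 0.718, 0.0]
wrist_force: [0.4, -1.5, -0.5]
grip_width: 0.0303
gripper_force: 0.3
```

```bash
python3 dish.py .545 .023; python3 topx.py .545 .023
```

```text
tcp [ 0.5475 -0.0275 -0.028 ] F [ 0.4 -1.5 -0.5] t 12.4
dish [0.5556 0.0181] res 0.0052 66 nut [0.543  0.0258 0.02  ]
tcp [ 0.5475 -0.0266 -0.0279] [-0.6  0.3 -0. ] 12.45
235 [[0.5551, 0.0586], [0.5334, 0.0578]] 11
239 [[0.5668, 0.0533], [0.5264, 0.0518]] 23
243 [[0.5641, 0.0475], [0.5194, 0.0458]] 25
247 [[0.5426, 0.0409], [0.5138, 0.0398]] 11
251 [[0.5111, 0.034], [0.4997, 0.0336]] 2
```

The dish is in the gap at (0.545, 0.020), on centre, with a push force of about 1.5 N. Continuing.

Call:
send_rows:
  steps:
    - [0,0,0,0.4,0,0,0.65]
    - [0,0,0,0.5,0,0,0.65]
    - [0,0,0,0.5,0,0,0.65]
    - [0,0,0,0.5,0,0,0.65]
    - [0,0,0,0.5,0,0,0.65]
    - [0,0,0,0.5,0,0,0.65]
    - [0,0,0,0.5,0,0,0.65]

```text
t: 13.2
ee_pos: [0.5464, 0.0065, -0.028]
orientation: [-0.0, 0.696, 0.718, 0.0]
wrist_force: [-0.3, -0.0, 1.0]
grip_width: 0.0299
gripper_force: 0.4
```

Call:
send_rows:
  steps:
    - [0,0,0,0.5,0,0,0.65]
    - [0,0,0,0.5,0,0,0.65]
    - [0,0,0,0.5,0,0,0.65]
    - [0,0,0,0.5,0,0,0.65]
    - [0,0,0,0.5,0,0,0.65]
    - [0,0,0,0.5,0,0,0.65]
    - [0,0,0,0.5,0,0,0.65]
    - [0,0,0,0.5,0,0,0.65]

```text
t: 14.0
ee_pos: [0.5451, 0.0465, -0.028]
orientation: [-0.0, 0.696, 0.718, 0.0]
wrist_force: [-0.4, 0.1, 0.2]
grip_width: 0.0299
gripper_force: 0.4
```

```bash
python3 dish.py .543 .095; python3 topx.py .543 .095 70
```

```text
tcp [ 0.5451  0.0465 -0.028 ] F [-0.4  0.1  0.2] t 14.0
dish [0.5408 0.0945] res 0.0006 64 nut [0.5407 0.0987 0.02  ]
tcp [ 0.5451  0.0476 -0.0279] [ 0.6  0.3 -0.1] 14.05
```

Call:
send_rows:
  steps:
    - [0,0,0,0.4,0,0,0.65]
    - [0,0,0,0.5,0,0,0.65]
    - [0,0,0,0.5,0,0,0.65]
    - [0,0,0,0.5,0,0,0.65]
    - [0,0,0,0.5,0,0,0.65]
    - [0,0,0,0.5,0,0,0.65]
    - [0,0,0,0.5,0,0,0.65]
    - [0,0,0,0.5,0,0,0.65]

```text
t: 14.9
ee_pos: [0.5439, 0.0855, -0.028]
orientation: [-0.0, 0.696, 0.718, -0.0]
wrist_force: [0.0, -0.0, 0.3]
grip_width: 0.0298
gripper_force: 0.4
```

Call:
send_rows:
  steps:
    - [0,0,0,0.5,0,0,0.65]
    - [0,0,0,0.5,0,0,0.65]
    - [0,0,0,0.5,0,0,0.65]
    - [0,0,0,0.5,0,0,0.65]
    - [0,0,0,0.5,0,0,0.65]
    - [0,0,0,0.5,0,0,0.65]
    - [0,0,0,0.3,0,0,0.65]
    - [0,0,0,0.2,0,0,0.65]

```text
t: 15.7
ee_pos: [0.5428, 0.1204, -0.028]
orientation: [-0.0, 0.696, 0.718, 0.0]
wrist_force: [-0.1, -0.9, 0.6]
grip_width: 0.0296
gripper_force: 0.4
```

```bash
python3 dish.py .541 .17
```

```text
tcp [ 0.5428  0.1204 -0.028 ] F [-0.1 -0.9  0.6] t 15.7
dish [0.5388 0.1688] res 0.0005 64 nut [0.5388 0.1724 0.02  ]
```

Call:
send_rows:
  steps:
    - [0,0,0,0.3,0,0,0.65]
    - [0,0,0,0.1,0,0,0.65]
    - [0,0,0,-0.5,0,0,0.65]
    - [0,0,0,-1.5,0,0,0.65]
    - [0,0,0,0,0,-3,0.65]
    - [0,0,0,0,0,-4,0.65]
    - [0,0,0,0,0,-4,0.65]
    - [0,0,0,-3,0,-4,0.65]

```text
t: 16.55
ee_pos: [0.5437, 0.0766, 0.1238]
orientation: [-0.001, 0.694, 0.72, 0.001]
wrist_force: [1.2, -0.7, 0.3]
grip_width: 0.0297
gripper_force: 0.0
```

Call:
send_rows:
  steps:
    - [0,0,0,-4,0,0,0.65]
    - [0,0,0,-4,0,0,0.65]
    - [0,0,0,-4,0,0,0.65]
    - [0,0,0,-4,0,0,0.65]
    - [0,0,0,-4,0,0,0.65]
    - [0,0,0,-4,0,0,0.65]
    - [0,0,0,-2,0,0,0.65]
    - [0,0,0,0,0,0,0.65]

```text
t: 17.35
ee_pos: [0.5511, -0.1916, 0.1216]
orientation: [0.0, 0.698, 0.716, -0.001]
wrist_force: [-0.4, -0.4, -0.4]
grip_width: 0.0297
gripper_force: 0.0
```

```bash
python3 dish.py .541 .173; python3 - <<'E'
from h import *
t0=np.load("top0.npy",allow_pickle=True).item();t=bot.read_camera("top");s0=np.load("scene0.npy",allow_pickle=True).item();s=bot.read_camera("scene")
h=t["color"].astype(int);m=((h[...,2]>h[...,0]-25)&(h[...,2]>60)).astype(np.uint8)*255
k=np.zeros_like(m);u,v=proj(t,[.543,.174,.014]);cv2.circle(k,(int(u),int(v)),38,255,-1);m=cv2.morphologyEx(m&k,3,np.ones((3,3)))
cn=max(cv2.findContours(m,0,1)[0],key=cv2.contourArea);print("top rim",cv2.minEnclosingCircle(np.array([cast(t,p[0],.026)[:2] for p in cn],np.float32)))
for nm,a,b,boxes in(("top",t0,t,dict(car=(295,100,385,165),lamp=(145,100,195,155),scr=(175,320,300,350))),("scene",s0,s,dict(car=(190,290,280,365),lamp=(380,375,440,435),scr=(365,195,480,245)))):
  for o,(x0,y0,x1,y1) in boxes.items():
    print(nm,o,np.abs(a["color"][y0:y1,x0:x1].astype(int)-b["color"][y0:y1,x0:x1]).max(-1).__gt__(40).mean().round(3))
E
```

```text
tcp [ 0.5511 -0.1916  0.1216] F [-0.4 -0.4 -0.4] t 17.35
dish [0.538  0.1739] res 0.001 65 nut [0.5386 0.1759 0.02  ]
top rim ((0.5401915907859802, 0.17088089883327484), 0.04160268232226372)
top car 0.0
top lamp 0.0
top scr 0.0
scene car 0.0
scene lamp 0.0
scene scr 0.0
```

The dish is about 5 mm from the cork centre with the nut inside, and the bystanders haven't moved. Handing in.

```bash
python3 -c "
from rig import bot
print(bot.sign_off())"
```

```text
the job is handed in; nothing more can be done
None
```

The job is handed in, with no verdict returned: the dish stands on the cork pad about 5 mm from its centre by camera, nut inside, after passing through the gap, and the carabiner, headlamp and screwdriver show no movement.

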